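Bin the broken tumbler with the pedal bin

ROBOT

A 6-joint arm with a two-finger parallel gripper is mounted at the origin on the work surface. World frame = base frame: x ahead of the robot, y to its left, z up, the work surface at z = 0. Lengths are in mm, angles in rad, forces in N, time in s.
With the tool pointing down it reaches from about 275 to 750 mm from the base axis. Payload 10.2 kg.
Tool frame: the origin (TCP) lies at the very end of the fingers, on their centre line; the grasp point (between the pads) lies behind it (ctrl.grasp_offset is the z of the grasp point in the tool frame, in mm); z points along the fingers, y is the direction in which the jaws open and shut (so a half turn about z gives the same grasp; the last joint's range is limited). The gripper opens to 85 mm and grips with 20 to 120 N. Pads are 22 mm wide; open, the fingers measure 114 mm over their backs; the gripper's body (76 mm by 85 mm) begins 54 mm behind the grasp point. The pads swing forward as they close: fully open they stand 13 mm farther back than shut.
Start: joints at [1.073, 0.313, 1.498, -0, 1.331, -0.223], TCP at [142.474, 505.304, 200.894] pointing down, gripper open.
Joint ranges: [-2.94, 2.94], [-0.97, 2.17], [0.19, 2.56], [-1.23, 4.37], [0.02, 3.11], [-2.88, 2.88]. Speed limits (rad/s): [2.39, 2.39, 3.01, 3.14, 3.14, 3.14].

INTERFACE

Orientations are given as a unit quaternion [w, x, y, z].
In Python, from rig import ctrl, capture, job gives the robot as it stands. The module is installed in compiled form; this text tells all that it offers.
- The arm moves only by the tool move_arm, never from a script. Its argument "series" is a list of rows, each a list of 7 numbers: the turn, a rotation vector about the tool's x, y, z in rad, then the shift along the tool's x, y, z in cm, then the opening, from 0 (shut) to 1 (fully open). A call has 1 to 5 rows; each row is the pose to reach, as a shift and turn from the pose measured when the call began, along the tool's axes at that moment; what a row does not reach only later rows make up. A row lasts 1/12 s, in which the tool goes at most 41.7 mm and 7.16 degrees, less where a joint would pass 70% of its speed; a pose out of reach is approached as far as the arm can. A call with a gripper value outside its range is refused whole. The fingers move at their own pace and stop on an object; "grip_force" is the grip in N (left out, the last holds). Time passes only in rows, so rows that repeat a pose let the fingers close. It gives the time, the measured TCP pose, the force and the opening at its end, in the units of the state.
- ctrl.sense(): the state, without advancing time (a new reading comes with each control period).
- capture(name): name is "scene" or "top"; returns a dict with "frame" (400x640x3 uint8, red, green, blue), "mtx" (3x3 intrinsics, pixels), "R" (3x3) and "t" (3): a world point X has camera coordinates R X + t. Camera axes: x right, y down, z forward; pixel columns grow to the right and rows downward; lengths in mm; the calibration is good to about 2 mm. A picture is of the moment at which its call begins. There is no depth.
- job.finish_job(): hands the job in, once; it reports no verdict.
The state is a dict: "time_s": time; "joints": joint angles; "dq": joint speeds; "tau": joint torques, N m; "eef_pos": TCP position; "ee_rot": TCP orientation; "force": force on the tool from outside, world axes, zero at the start; "wrist_torque": the same for the moment, N m; "grip_width": opening from 0.0 (shut) to 1.0 (fully open).
Only numpy, scipy, OpenCV 4.12 (cv2) and the standard library are available. Lean on these libraries where they do the work, as an engineer would, in place of code of your own. Each camera call takes 0.05 s, during which the arm holds its last target.

TASK

One of the three bisque tumblers on the ware board has a broken rim: throw it in the scrap bin. Open the bin by its pedal, pressing it all the way down so that the lid tips back and stays open by itself, put the broken tumbler in, then bring the pedal back up, easing it slowly so that the lid comes down fully shut and never drops. Keep off the dusty lid itself, and leave the two good tumblers standing where they are on the board.

Things in the scene. Friction and masses are not known exactly. Their poses are not given: they have to be found in the camera images.
- bin: round steel pedal bin, fixed on the table: outside diameter 170, black plinth 70 high and 180 wide, rim at height 235, top of the shut lid at 264; inside 160 wide, inner floor at 75. Origin: centre of its underside, z up. The pedal sticks out on its -x side; the lid hinge and push-rod channel are on its +x side, reaching 135 from the axis.
- bin_mouth (a point): centre of the bin's round mouth, at rim height (235 above the table); axes as the bin's
- bin_lid (a joint): angle of the steel lid about the hinge behind the rim (122 from the bin's axis, height 240): 0 shut, 1.85 rad tipped back against its stop, standing to height 450. A push rod joins it to the pedal both ways. Beyond about 1.5 rad it leans back and stays open by itself; below that it falls shut, driving the pedal up, unless the pedal is held.
- bin_pedal (a joint): angle of the pedal lever: 0 up (lid shut), about 0.25 rad fully down (lid at its stop). The lid turns 7.3 times as far as the pedal: 1 mm at the tread is about 0.05 rad of the lid. Pressing takes about 6 to 12 N at the tread, lifting it from the open position 2 to 5 N.
- pedal_tread (a point): centre of the top face of the black ribbed tread, 160 from the bin's axis along its -x, height 70 when up; it sinks 38, nearly straight, when fully pressed. Tread 54 long (bin's x), 44 wide (bin's y), 13 thick, its near edge 45 off the plinth, free air below and beside it: it can be pushed from above or gripped by its two sides. y axis as the bin's; x along the lever, tilting with it.
- broken_cup: the reject: bisque tumbler, outside diameter 54, 70 high, wall 5, about 0.11 kg, with a ragged gap in the rim on its +x side, 85 degrees wide and down to half its height; whole below 35. Origin at the centre of its underside, z up. Stands upright on the ware board.
- good_cup_a: whole bisque tumbler of the same size; origin at the centre of its underside, z up
- good_cup_b: whole bisque tumbler of the same size; origin at the centre of its underside, z up
- ware_board: fixed wooden ware board 360 (its x) by 125 (its y), top face 18 above the table; origin at the centre of its underside. The three tumblers stand along its x about 110 apart, in any order.

How it is judged (in metres and radians):
On the way, in this order (a step that is already met when the one before it is completed fails the run):
1. the pedal has been pressed right down and the lid stands open, leaning back (value of joint bin_lid above 1.6 rad), for 0.2 s.
2. the broken tumbler lies in the bin (horizontal distance between broken_cup and bin below 0.085 m and height (world z) of broken_cup below 0.2 m), for 0.2 s.
At the end, for the whole second after the job is handed in: The broken tumbler lies at rest inside the bin, the lid is shut (within 0.05 rad), and both good tumblers stand upright on the board within 30 mm of where they were (all of step 2 and value of joint bin_lid below 0.05 rad and linear speed of broken_cup below 0.05 m/s and distance of each of good_cup_a, good_cup_b from where it was at the start of the episode below 0.03 m and angle between each of good_cup_a, good_cup_b's own z axis and vertical below 0.2 rad); the robot touches nothing.
It fails at once if the lid drops shut: it still swings faster than 4.5 rad/s in the last 0.5 rad (value of joint bin_lid below 0.5 rad and velocity of joint bin_lid below -4.5 rad/s).
It fails at once if the robot pushes on the lid itself (over 2 N) (contact force between any of the fingers, the arm and bin_lid above 2 N).
It fails at once if a good tumbler is knocked over or pushed off its place (over 50 mm) (distance of any of good_cup_a, good_cup_b from where it was at the start of the episode above 0.05 m or angle between any of good_cup_a, good_cup_b's own z axis and vertical above 0.6 rad).
It also fails if it takes over 69 s, if anything falls off the work surface, if the arm or the gripper's body presses on something with over 40 N, if the wrist force passes 120 N, or if a joint passes its speed limit or range.

## Working session

There is one attempt and no reset: what is moved stays moved. The work goes in short steps, Python scripts to look and compute and a tool call to move; the robot and the scene stay as the last step left them, time stands still between calls to the robot, and variables do not carry over. Pictures are saved under pics/ and viewed, and the job is handed in when it is done.

Besides the shell and the picture viewer there is one more tool, called after "Call:" as a command line: name --pt "numbers of a row" for each row, then --argument value for the rest. move_arm: Moves the arm, as the interface text tells. Its arguments: {"type":"object","properties":{"series":{"type":"array","items":{"type":"array","items":{"type":"number"}}},"grip_force":{"type":"number"}},"required":["series"]}

```bash
mkdir -p pics
python3 - <<'E'
from rig import ctrl,capture,job
import cv2
for n in("scene","top"):
    c=capture(n); cv2.imwrite(f"pics/{n}0.png",c["frame"][:,:,::-1]); print(n,c["mtx"].tolist(),c["R"].tolist(),c["t"].tolist())
print(ctrl.sense(),ctrl.grasp_offset)
E
```

```text
scene [[422.69231878176146, 0.0, 329.84741944822315], [0.0, 422.69231878176146, 192.6009247911268], [0.0, 0.0, 1.0]] [[0.7932640779242197, 0.6088233434097513, 0.008138746488827835], [0.4733282099549356, -0.6082028483584353, -0.6372202922926595], [-0.38300458004558363, 0.5093362659069725, -0.7706387350088548]] [-434.51611819686036, -175.36085580551227, 1640.3035824398096]
top [[498.03149928973846, 0.0, 318.1079884167235], [0.0, 498.03149928973846, 197.82531203375603], [0.0, 0.0, 1.0]] [[0.02145046226024473, -0.9994609622586856, 0.02485281854769009], [-0.9879657229262035, -0.024999314561689967, -0.15263932846533837], [0.15317835353510492, -0.021279548688547575, -0.9879694189679588]] [-31.786293353663766, 586.7250646919322, 1569.9304852722398]
{'time_s': 0.1, 'joints': array([ 1.07260814e+00,  3.13372812e-01,  1.49834699e+00, -1.52187543e-07,
        1.33102740e+00, -2.23442456e-01]), 'dq': array([-0.00046864, -0.00078364, -0.00106661,  0.00083452, -0.00094329,
        0.00099987]), 'tau': array([ 2.23341420e-03, -4.12901366e+01, -2.60138601e+01, -2.08137253e-04,
        3.08963870e-03,  2.62580971e-05]), 'eef_pos': array([142.33644814, 505.06033635, 200.40851297]), 'ee_rot': array([-2.03729750e-04,  1.36941167e-01,  9.90579014e-01, -5.40128260e-04]), 'force': array([ 0.51006902,  0.05191417, -0.55475716]), 'wrist_torque': array([-0.05438398,  0.05024073, -0.03329891]), 'grip_width': 0.9991849647659113} -18.700000000000003
```

View pics/scene0.png

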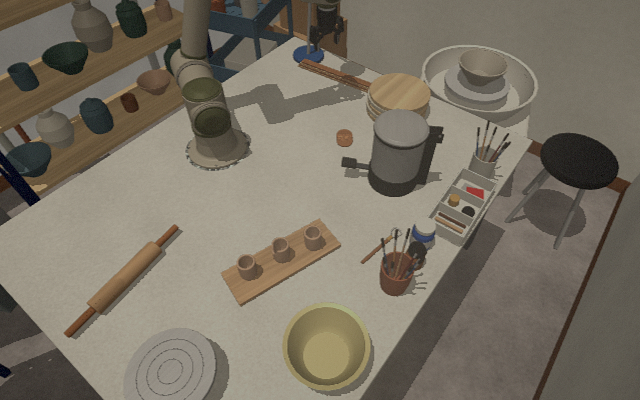

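View pics/top0.png

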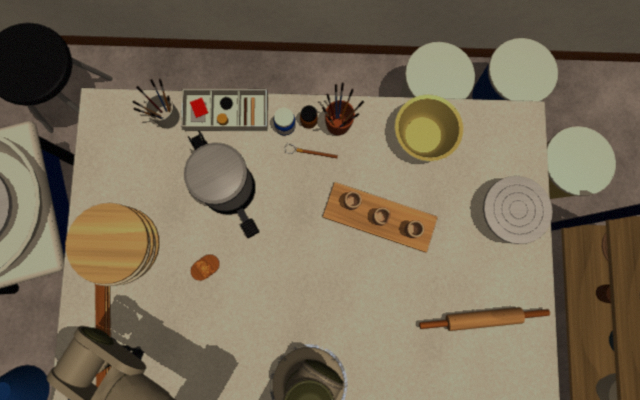

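The scene view shows the bin near (400,150), with its pedal at about (350,163), and the board with three cups at (247,265), (281,248) and (313,236). In the top view the bin is at (218,173), the pedal at (250,228) and the cups at (352,200), (381,216) and (414,229). I'll zoom in to find the broken one.

Run:
```python
import cv2,numpy as np
s=cv2.imread("pics/scene0.png");t=cv2.imread("pics/top0.png")
z=lambda im,x,y,w,h,k:cv2.resize(im[y:y+h,x:x+w],None,fx=k,fy=k,interpolation=cv2.INTER_CUBIC)
cv2.imwrite("pics/z1.png",np.clip(z(s,210,210,133,100,6)*1.5,0,255))
cv2.imwrite("pics/z2.png",np.clip(z(t,315,175,133,80,6)*1.5,0,255))
cv2.imwrite("pics/z3.png",np.clip(z(s,330,100,133,100,6)*1.5,0,255))
cv2.imwrite("pics/z4.png",np.clip(z(t,170,120,120,125,4.8)*1.5,0,255))
```

```text
[ WARN:0@0.092] global loadsave.cpp:1063 imwrite_ Unsupported depth image for selected encoder is fallbacked to CV_8U.
```

View pics/z1.png

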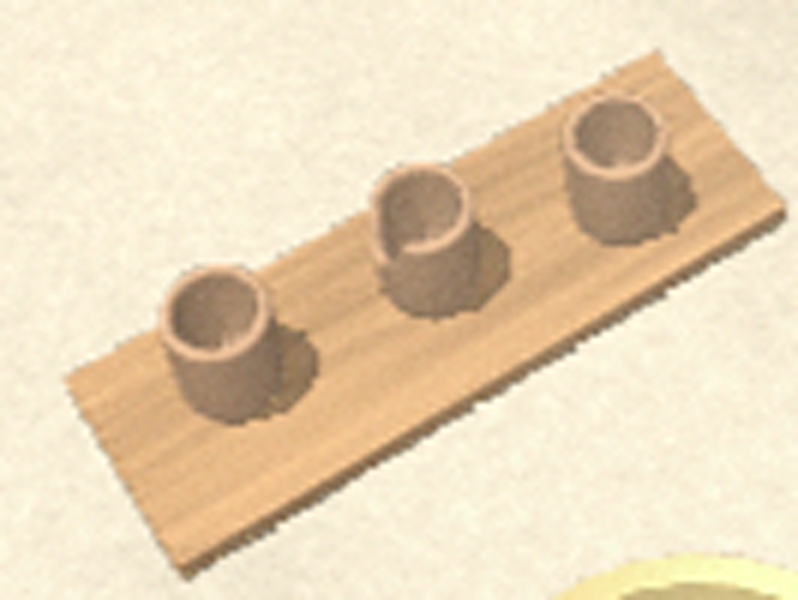

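View pics/z2.png

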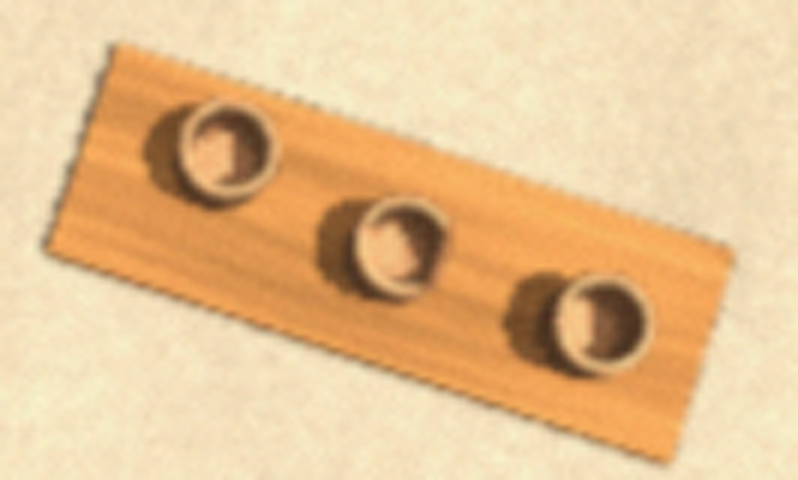

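View pics/z3.png

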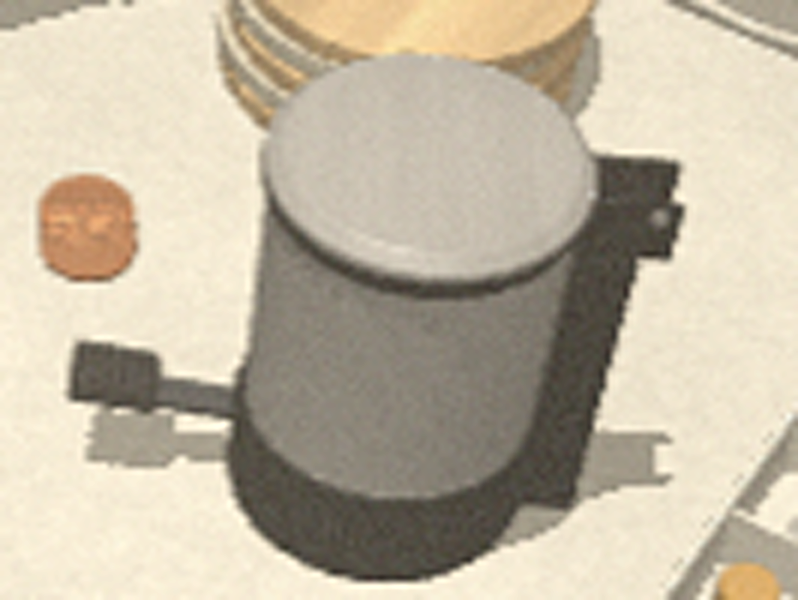

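View pics/z4.png

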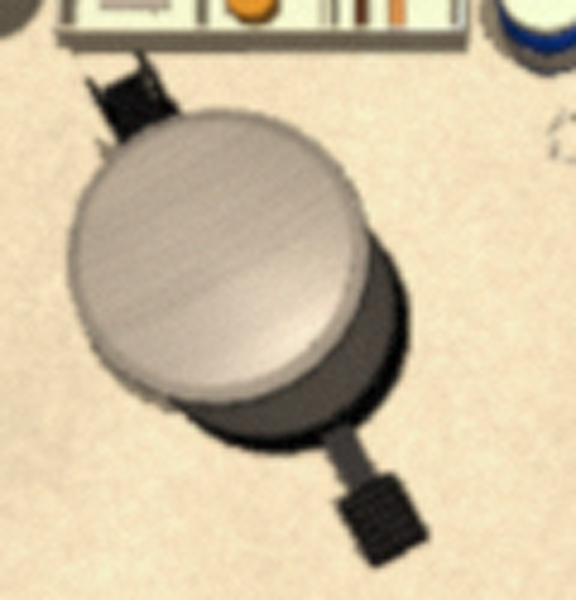

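```bash
cat > h.py <<'E'
import numpy as np
from rig import ctrl,capture,job
C={n:capture(n) for n in("scene","top")}
def ray(n,u,v,z):
    c=C[n];R=np.array(c["R"]);t=np.array(c["t"])
    d=R.T@np.linalg.solve(c["mtx"],[u,v,1]);o=-R.T@t
    return (o+d*(z-o[2])/d[2])[:2].round(1)
def proj(n,X):
    c=C[n];p=c["mtx"]@(np.array(c["R"])@np.array(X,float)+c["t"]);return (p[:2]/p[2])
E
python3 - <<'E'
from h import *
f=lambda x,k,o:(x+.5)/k-.5+o
for n,k,ox,oy,L in [("top",6,315,175,[("A",228,152,88),("B",401,248,88),("C",603,325,88)]),("scene",6,210,210,[("C",216,312,88),("B",421,215,88),("A",614,137,88)]),
 ("top",4.8,170,120,[("lid",218,257,258),("tread",382,518,70)]),("scene",6,330,100,[("lid",430,170,258),("tread",116,364,70)])]:
    for a,x,y,z in L: print(n,a,ray(n,f(x,k,ox),f(y,k,oy),z))
for x,y in[(115,42),(735,250),(668,465),(45,250)]: print(ray("top",f(x,6,315),f(y,6,175),18))
E
```

```text
top A [ 576.8 -126.3]
top B [ 528.1 -217.8]
top C [ 490.1 -324. ]
scene C [ 490.6 -325.7]
scene B [ 531.7 -224.5]
scene A [ 577.8 -129.9]
top lid [617.4 278.6]
top tread [483.3 197.8]
scene lid [626.3 265.1]
scene tread [478.8 200.4]
[647.4 -69.4]
[ 540.  -412.6]
[ 421.4 -374.2]
[530.7 -33. ]
```

```bash
cat > ov.py <<'E'
from h import *
import cv2,sys
bx,by,yaw=map(float,sys.argv[1:4]); tag=sys.argv[4]
c,s=np.cos(yaw),np.sin(yaw)
W=lambda p:[bx+c*p[0]-s*p[1],by+s*p[0]+c*p[1],p[2]]
th=np.linspace(0,2*np.pi,73)
curves=[[W((r*np.cos(a),r*np.sin(a),z)) for a in th] for r,z in((90,0),(90,70),(85,235))]
curves.append([W(p) for p in((-187,-22,70),(-133,-22,70),(-133,22,70),(-187,22,70),(-187,-22,70))])
for q in((576.8,-128),(531,-222),(490.5,-325)): 
    for z in (18,88): curves.append([[q[0]+27*np.cos(a),q[1]+27*np.sin(a),z] for a in th])
out=[]
for n,(x,y,w,h),k in(("scene",(330,100,120,100),5),("scene",(215,215,120,90),5),("top",(170,120,120,125),4.8),("top",(315,175,133,80),5)):
    im=cv2.resize(C[n]["frame"][y:y+h,x:x+w,::-1],None,fx=k,fy=k,interpolation=cv2.INTER_CUBIC)
    im=np.clip(im*1.4,0,255).astype(np.uint8)
    for cu in curves:
        p=np.array([(proj(n,X)-[x,y]+.5)*k-.5 for X in cu]);cv2.polylines(im,[np.int32(p.round())],False,(0,0,255),1)
    out.append(cv2.resize(im,(400,300)) if 0 else im)
def fit(i): 
    k=min(400/i.shape[1],300/i.shape[0]);i=cv2.resize(i,None,fx=k,fy=k);b=np.zeros((300,400,3),np.uint8);b[:i.shape[0],:i.shape[1]]=i;return b
o=[fit(i) for i in out]
cv2.imwrite(f"pics/ov{tag}.png",np.vstack([np.hstack(o[:2]),np.hstack(o[2:])]))
E
python3 ov.py 622 272 0.478 1
```

```text
(no output)
```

View pics/ov1.png

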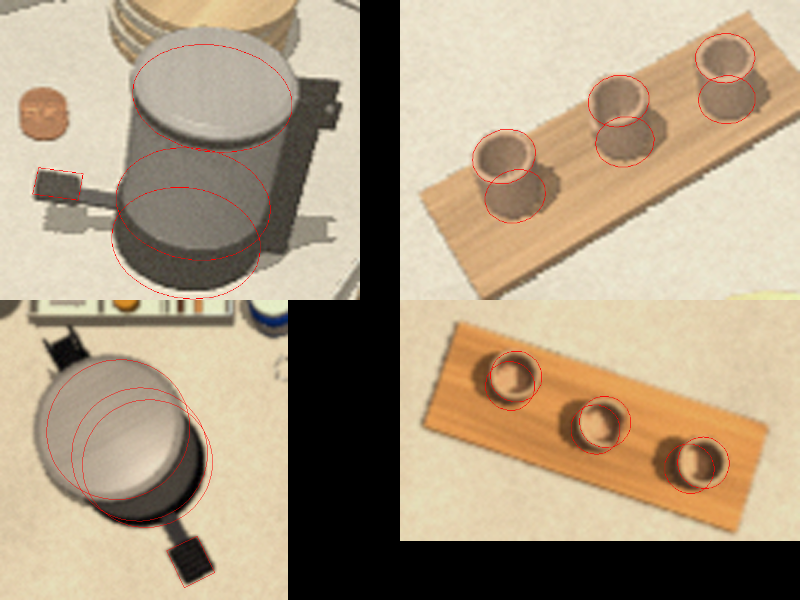

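```bash
python3 ov.py 621 279 0.51 2
```

```text
(no output)
```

View pics/ov2.png

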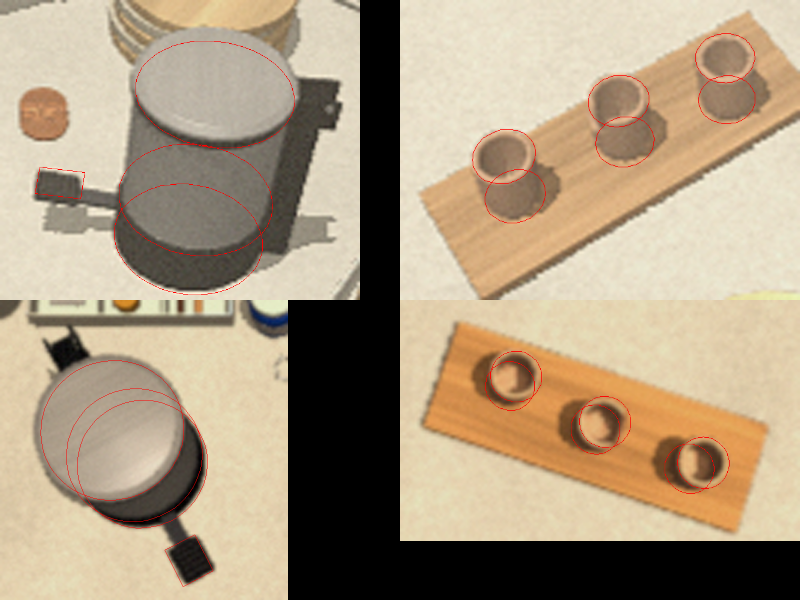

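```bash
cat > g.py <<'E'
# python3 g.py x y z yawY tilt : prints the row (rotvec rad, shift cm) from present pose
from rig import ctrl
import numpy as np,sys
from scipy.spatial.transform import Rotation as Ro
def down(a,t=0):
    y=np.array([np.cos(a),np.sin(a),0]);z=np.array([0,0,-1.]);x=np.cross(y,z)
    return Ro.from_matrix(np.c_[x,y,z])*Ro.from_rotvec([0,t,0])
s=ctrl.sense();q=s["ee_rot"];R=Ro.from_quat([q[1],q[2],q[3],q[0]])
print("t",round(s["time_s"],2),"pos",s["eef_pos"].round(1),"j",s["joints"].round(2),"F",s["force"].round(1),"w",round(s["grip_width"],3))
v=list(map(float,sys.argv[1:]))
for i in range(0,len(v),5):
    x,y,z,a,t=v[i:i+5]
    G=down(a,t);r=(R.inv()*G).as_rotvec();d=R.inv().apply(np.array([x,y,z])-s["eef_pos"])/10
    print(r.round(3).tolist(),d.round(2).tolist())
E
python3 g.py 480 200 130 2.086 -0.25
```

```text
t 0.4 pos [142.4 505.3 200.8] j [ 1.07  0.31  1.5   0.    1.33 -0.22] F [0.6 0.3 0.4] w 1.0
[-0.099, -0.237, -0.786] [-40.77, -20.22, 7.08]
```

Call:
move_arm --pt "-0.1 -0.24 -0.79 -40.8 -20.2 7.0 0" --pt "-0.1 -0.24 -0.79 -40.8 -20.2 7.0 0" --pt "-0.1 -0.24 -0.79 -40.8 -20.2 7.0 0" --pt "-0.1 -0.24 -0.79 -40.8 -20.2 7.0 0" --pt "-0.1 -0.24 -0.79 -40.8 -20.2 7.0 0"

```text
time_s: 0.82
eef_pos: [288.0, 374.0, 170.8]
ee_rot: [0.089, -0.145, 0.985, 0.024]
force: [0.4, 1.2, 0.3]
grip_width: 0.299
```

```bash
python3 g.py 480 200 130 2.086 -0.25
```

```text
t 0.82 pos [288.  374.  170.8] j [ 0.7   0.13  1.82 -0.06  1.01 -1.14] F [0.4 1.2 0.3] w 0.299
[-0.027, -0.065, -0.22] [-12.45, -22.31, 5.98]
```

Call:
move_arm --pt "-0.03 -0.065 -0.22 -12.4 -22.3 6.0 0" --pt "-0.03 -0.065 -0.22 -12.4 -22.3 6.0 0" --pt "-0.03 -0.065 -0.22 -12.4 -22.3 6.0 0" --pt "-0.03 -0.065 -0.22 -12.4 -22.3 6.0 0" --pt "-0.03 -0.065 -0.22 -12.4 -22.3 6.0 0"

```text
time_s: 1.23
eef_pos: [425.6, 248.9, 141.6]
ee_rot: [0.121, -0.253, 0.959, 0.033]
force: [0.8, 1.7, 0.0]
grip_width: 0.002
```

```bash
python3 g.py 480 200 130 2.086 -0.25
```

```text
t 1.23 pos [425.6 248.9 141.6] j [ 0.25  0.16  1.89  0.09  0.86 -1.89] F [0.8 1.7 0. ] w 0.002
[0.003, 0.001, 0.0] [-1.97, -6.94, 1.68]
```

Call:
move_arm --pt "0 0 0 -2.0 -6.9 1.7 0" --pt "0 0 0 -2.0 -6.9 1.7 0" --pt "0 0 0 -2.0 -6.9 1.7 0" --pt "0 0 0 -2.0 -6.9 1.7 0"

```text
time_s: 1.57
eef_pos: [480.7, 199.4, 129.4]
ee_rot: [0.12, -0.252, 0.96, 0.033]
force: [-0.4, 0.9, -0.4]
grip_width: -0.003
```

```bash
python3 g.py 479 199 80 2.086 -0.25 480 200 40 2.086 -0.25
python3 - <<'E'
from rig import capture
import cv2
s=capture("scene")["frame"][:,:,::-1];t=capture("top")["frame"][:,:,::-1]
import numpy as np
a=cv2.resize(s[20:220,260:460],(400,400),interpolation=cv2.INTER_CUBIC);b=cv2.resize(t[120:320,150:350],(400,400),interpolation=cv2.INTER_CUBIC)
cv2.imwrite("pics/p1.png",np.hstack([a,b]))
E
```

```text
t 1.57 pos [480.7 199.4 129.4] j [ 0.11  0.24  1.83  0.13  0.85 -2.05] F [-0.4  0.9 -0.4] w -0.003
[0.002, 0.0, -0.002] [1.38, 0.03, 4.75]
[0.002, 0.0, -0.002] [2.24, 0.06, 8.66]
```

View pics/p1.png

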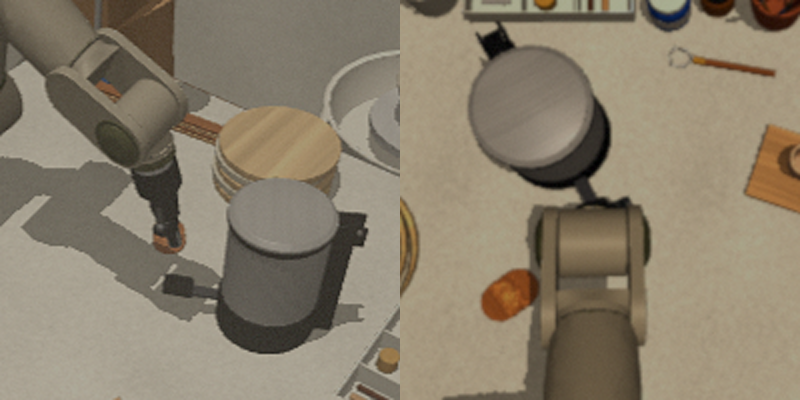

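Call:
move_arm --pt "0 0 0 0.7 0 2.4 0" --pt "0 0 0 1.4 0 4.8 0" --pt "0 0 0 1.5 0 5.2 0" --pt "0 0 0 1.6 0 5.6 0" --pt "0 0 0 1.7 0 6.0 0"

```text
time_s: 2.08
eef_pos: [478.3, 201.1, 68.5]
ee_rot: [0.121, -0.254, 0.959, 0.033]
force: [0.1, -0.2, 0.3]
grip_width: -0.002
```

```bash
python3 g.py 480 199 40 2.086 -0.25 480 199 31 2.086 -0.25
```

```text
t 2.08 pos [478.3 201.1  68.5] j [ 0.12  0.33  1.9   0.16  0.69 -2.08] F [ 0.1 -0.2  0.3] w -0.002
[0.003, 0.002, 0.002] [0.67, -0.27, 2.77]
[0.003, 0.002, 0.002] [0.9, -0.27, 3.64]
```

Call:
move_arm --pt "0 0 0 0.13 -0.05 0.5 0" --pt "0 0 0 0.26 -0.1 1.0 0" --pt "0 0 0 0.4 -0.15 1.5 0" --pt "0 0 0 0.52 -0.2 2.0 0" --pt "0 0 0 0.65 -0.25 2.5 0"

```text
time_s: 2.5
eef_pos: [479.7, 198.9, 42.7]
ee_rot: [0.122, -0.254, 0.959, 0.033]
force: [-9.8, -1.5, 16.0]
grip_width: -0.001
```

```bash
python3 g.py 480 199 31 2.086 -0.25
cat > pic.py <<'E'
from rig import capture
import cv2,sys,numpy as np
s=capture("scene")["frame"][:,:,::-1];t=capture("top")["frame"][:,:,::-1]
r=list(map(int,sys.argv[2:])) or [260,20,150,120]
a=cv2.resize(s[r[1]:r[1]+200,r[0]:r[0]+200],(400,400),interpolation=cv2.INTER_CUBIC);b=cv2.resize(t[r[3]:r[3]+200,r[2]:r[2]+200],(400,400),interpolation=cv2.INTER_CUBIC)
cv2.imwrite(f"pics/{sys.argv[1]}.png",np.hstack([a,b]))
E
python3 pic.py p2
```

```text
t 2.5 pos [479.7 198.9  42.7] j [ 0.11  0.37  1.92  0.17  0.63 -2.11] F [-9.8 -1.5 16. ] w -0.001
[0.003, 0.003, 0.002] [0.27, -0.01, 1.14]
```

View pics/p2.png

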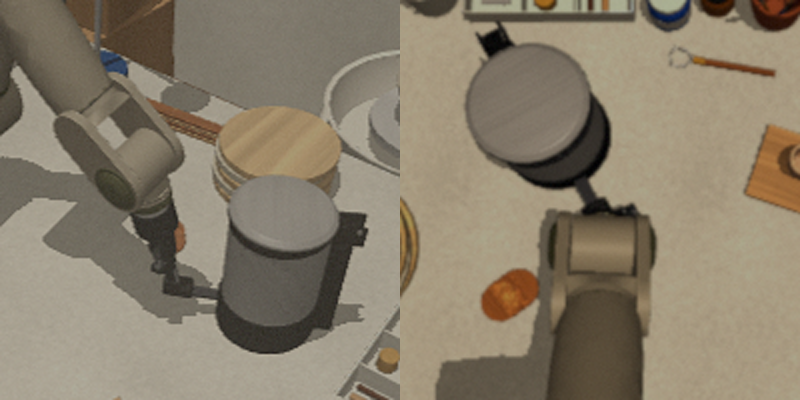

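Run:
```python
from h import *
import cv2
s=ctrl.sense();print(s["force"],s["eef_pos"])
o=[]
for n,(x,y) in(("scene",(320,130)),("top",(210,190))):
    im=cv2.resize(C[n]["frame"][y:y+66,x:x+66,::-1],None,fx=6,fy=6,interpolation=cv2.INTER_CUBIC)
    im=np.clip(im*1.6,0,255).astype(np.uint8)
    for P,c in((s["eef_pos"],(0,0,255)),((480,200,70),(0,255,0))):
        p=((proj(n,P)-[x,y]+.5)*6-.5).round().astype(int);cv2.circle(im,p.tolist(),4,c,1)
    o.append(im)
cv2.imwrite("pics/p3.png",np.hstack(o))
```

```text
[-2.98424623 -1.06570878  7.03359937] [479.6582465  198.9624558   42.91592379]
```

View pics/p3.png

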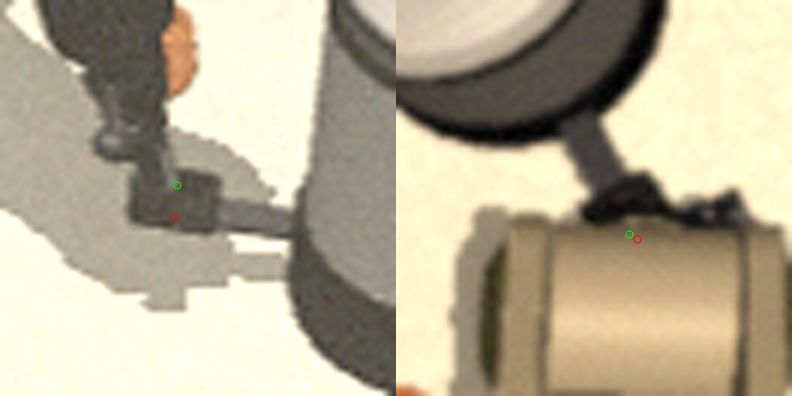

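Run:
```python
from h import *
import cv2
p=proj("scene",(480.7,199.4,129.4));print(p,((p-[260,20])*2))
im=cv2.imread("pics/p1.png")[180:290,120:260]
im2=cv2.imread("pics/p2.png")[180:330,120:260]
a=cv2.resize(im,None,fx=2.8,fy=2.8,interpolation=cv2.INTER_CUBIC);b=cv2.resize(im2,None,fx=2.8,fy=2.8,interpolation=cv2.INTER_CUBIC)
cv2.circle(a,((p-[260,20])*2-[120,180]).__mul__(2.8).astype(int).tolist(),5,(0,0,255),1)
h=max(a.shape[0],b.shape[0]);A=np.zeros((h,784,3),np.uint8);A[:a.shape[0],:392]=a;A[:b.shape[0],392:]=b
cv2.imwrite("pics/p4.png",np.clip(A*1.7,0,255).astype(np.uint8))
```

```text
[349.92583345 148.66168843] [179.85166689 257.32337686]
```

View pics/p4.png

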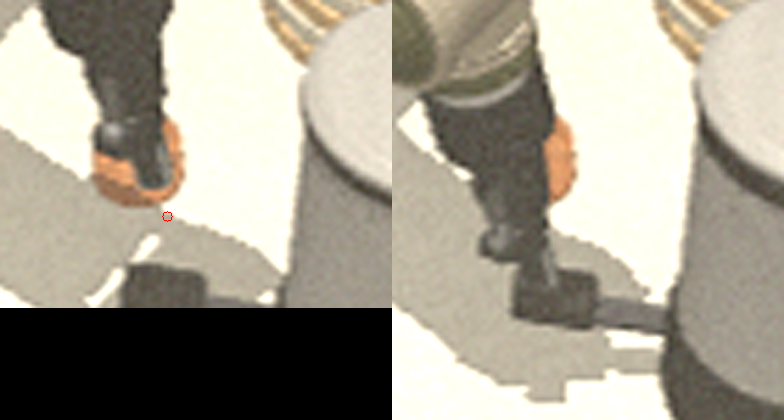

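Call:
move_arm --pt "0 0 0 0.1 0 0.3 0" --pt "0 0 0 0.15 0 0.6 0" --pt "0 0 0 0.22 0 0.9 0" --pt "0 0 0 0.22 0 0.9 0"

```text
time_s: 3.13
eef_pos: [479.7, 198.9, 33.7]
ee_rot: [0.122, -0.254, 0.959, 0.033]
force: [-1.5, -0.1, 6.4]
grip_width: 0.0
```

```bash
python3 g.py 480 199 20 2.086 -0.25; python3 pic.py p5
```

```text
t 3.13 pos [479.7 198.9  33.7] j [ 0.11  0.39  1.92  0.18  0.61 -2.11] F [-1.5 -0.1  6.4] w 0.0
[0.003, 0.003, 0.002] [0.31, -0.01, 1.33]
```

View pics/p5.png

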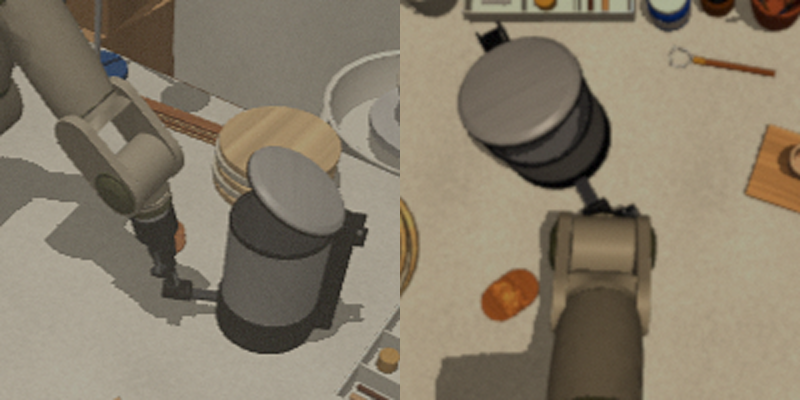

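Call:
move_arm --pt "0 0 0 0.08 0 0.35 0" --pt "0 0 0 0.16 0 0.7 0" --pt "0 0 0 0.24 0 1.05 0" --pt "0 0 0 0.32 0 1.4 0" --pt "0 0 0 0.4 0 1.7 0"

```text
time_s: 3.65
eef_pos: [480.1, 199.2, 16.5]
ee_rot: [0.122, -0.254, 0.959, 0.033]
force: [-3.2, -1.5, 4.0]
grip_width: -0.003
```

```bash
python3 g.py 480 199 5 2.086 -0.25; python3 pic.py p6
```

```text
t 3.65 pos [480.1 199.2  16.5] j [ 0.11  0.42  1.93  0.19  0.56 -2.13] F [-3.2 -1.5  4. ] w -0.003
[0.003, 0.003, 0.002] [0.3, -0.01, 1.11]
```

View pics/p6.png

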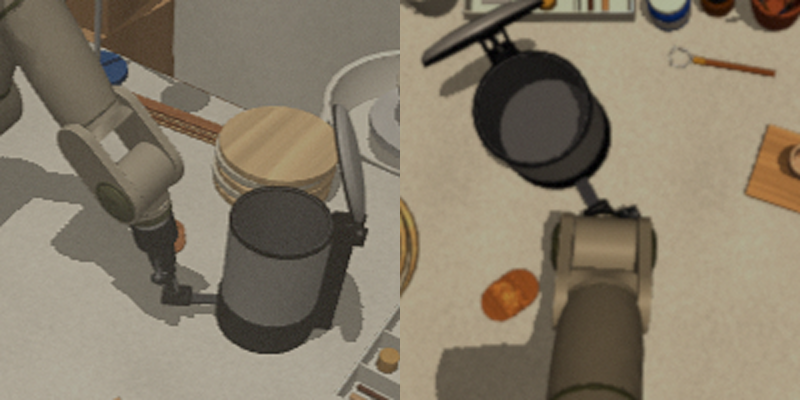

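Call:
move_arm --pt "0 0 0 0.07 0 0.25 0" --pt "0 0 0 0.12 0 0.45 0" --pt "0 0 0 0.17 0 0.6 0" --pt "0 0 0 0.2 0 0.7 0"

```text
time_s: 4.08
eef_pos: [479.8, 199.1, 8.7]
ee_rot: [0.121, -0.254, 0.959, 0.033]
force: [-0.9, -0.6, -0.3]
grip_width: -0.001
```

```bash
python3 g.py 480 199 5 2.086 -0.25; python3 pic.py p7
```

```text
t 4.08 pos [479.8 199.1   8.7] j [ 0.11  0.44  1.94  0.2   0.54 -2.14] F [-0.9 -0.6 -0.3] w -0.001
[0.003, 0.002, 0.002] [0.08, -0.02, 0.36]
```

View pics/p7.png

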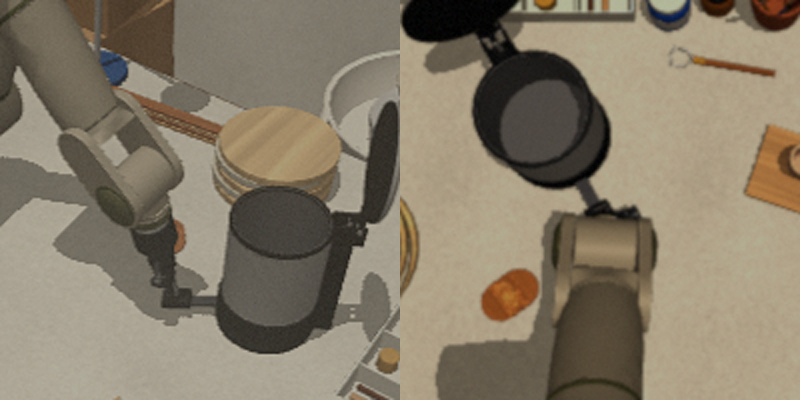

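Call:
move_arm --pt "0 0 0 0.3 0 -4 0" --pt "0 0 0 0.5 0 -8 0.3" --pt "0 0 0 0.8 0 -12 1" --pt "0 0 0 0.8 0 -13 1"

```text
time_s: 4.52
eef_pos: [445.9, 178.8, 137.8]
ee_rot: [0.125, -0.254, 0.959, 0.033]
force: [0.3, -0.0, 1.8]
grip_width: 0.419
```

```bash
python3 g.py 532 -222 160 0.375 0; python3 pic.py p8
```

```text
t 4.52 pos [445.9 178.8 137.8] j [ 0.07  0.14  1.93  0.15  0.85 -2.1 ] F [ 0.3 -0.   1.8] w 0.419
[0.221, 0.193, 1.703] [11.38, -39.09, -5.27]
```

View pics/p8.png

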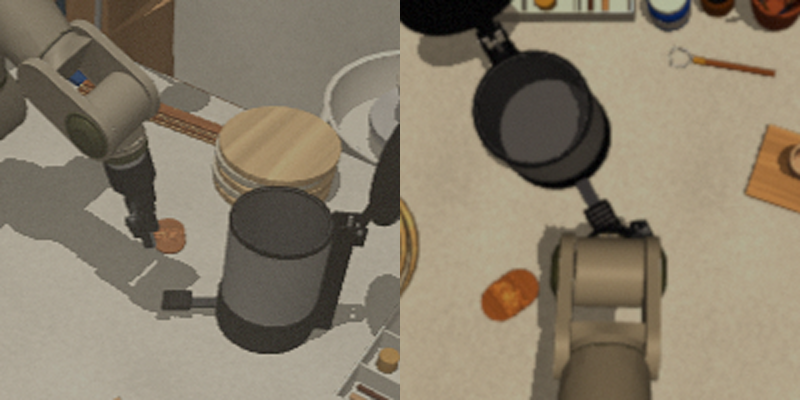

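The lid stays open by itself, leaning back, with the tread down at about (178,298) in the crop. Next is the cup.

Call:
move_arm --pt "0.22 0.19 1.7 11.4 -39.1 -5.3 1" --pt "0.22 0.19 1.7 11.4 -39.1 -5.3 1" --pt "0.22 0.19 1.7 11.4 -39.1 -5.3 1" --pt "0.22 0.19 1.7 11.4 -39.1 -5.3 1" --pt "0.22 0.19 1.7 11.4 -39.1 -5.3 1"

```text
time_s: 5.03
eef_pos: [488.6, -26.0, 143.7]
ee_rot: [0.082, 0.056, 0.995, 0.023]
force: [0.7, 1.0, 0.2]
grip_width: 0.993
```

```bash
python3 g.py 532 -222 160 0.375 0
```

```text
t 5.03 pos [488.6 -26.  143.7] j [-0.35  0.2   1.82  0.11  0.98 -1.86] F [0.7 1.  0.2] w 0.993
[0.138, 0.115, 1.081] [-6.77, -18.9, -1.61]
```

Call:
move_arm --pt "0.14 0.115 1.08 -6.8 -18.9 -1.6 1" --pt "0.14 0.115 1.08 -6.8 -18.9 -1.6 1" --pt "0.14 0.115 1.08 -6.8 -18.9 -1.6 1" --pt "0.14 0.115 1.08 -6.8 -18.9 -1.6 1" --pt "0.14 0.115 1.08 -6.8 -18.9 -1.6 1"

```text
time_s: 5.45
eef_pos: [532.2, -224.4, 158.2]
ee_rot: [0.036, 0.358, 0.933, 0.01]
force: [0.6, 0.2, 0.5]
grip_width: 1.002
```

```bash
python3 g.py 532 -222 160 0.375 0
```

```text
t 5.45 pos [ 532.2 -224.4  158.2] j [-0.62  0.42  1.46  0.04  1.19 -1.47] F [0.6 0.2 0.5] w 1.002
[0.058, 0.049, 0.463] [0.16, 0.18, -0.18]
```

Call:
move_arm --pt "0.06 0.05 0.46 0.16 0.18 -0.2 1" --pt "0.06 0.05 0.46 0.16 0.18 -0.2 1" --pt "0.06 0.05 0.46 0.16 0.18 -0.2 1" --pt "0.06 0.05 0.46 0.16 0.18 -0.2 1" --pt "0.06 0.05 0.46 0.16 0.18 -0.2 1"

```text
time_s: 5.87
eef_pos: [532.1, -221.9, 158.0]
ee_rot: [-0.002, 0.563, 0.827, -0.001]
force: [-0.2, -0.4, -0.2]
grip_width: 1.001
```

```bash
python3 g.py 532 -222 110 0.375 0;python3 pic.py p9 180 130 280 120
```

```text
t 5.87 pos [ 532.1 -221.9  158. ] j [-0.6   0.46  1.4  -0.    1.29 -0.97] F [-0.2 -0.4 -0.2] w 1.001
[-0.004, -0.002, 0.0] [-0.02, 0.0, 4.8]
```

View pics/p9.png

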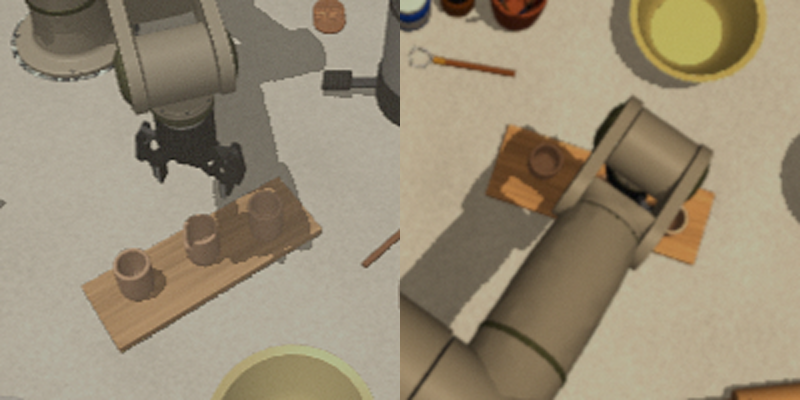

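Run:
```python
from h import *
import cv2
im=cv2.resize(C["scene"]["frame"][180:300,220:340,::-1],None,fx=5,fy=5,interpolation=cv2.INTER_CUBIC);im=np.clip(im*1.6,0,255).astype(np.uint8)
p=ctrl.sense()["eef_pos"];y=np.array([np.cos(.375),np.sin(.375),0])
P=lambda X:(((proj("scene",X)-[220,180]+.5)*5-.5).round().astype(int)).tolist()
for z,c in((p[2],(0,0,255)),(p[2]+20,(0,255,0)),(p[2]+32,(255,0,0))):
    q=np.array([p[0],p[1],z]);cv2.line(im,P(q-42.5*y),P(q+42.5*y),c,1)
cv2.line(im,P(p),P([p[0],p[1],18]),(0,0,255),1)
for z in(18,88): cv2.polylines(im,[np.array([P([p[0]+27*np.cos(a),p[1]+27*np.sin(a),z]) for a in np.linspace(0,6.3,40)])],True,(0,255,255),1)
cv2.imwrite("pics/p10.png",im)
```

```text
(no output)
```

View pics/p10.png

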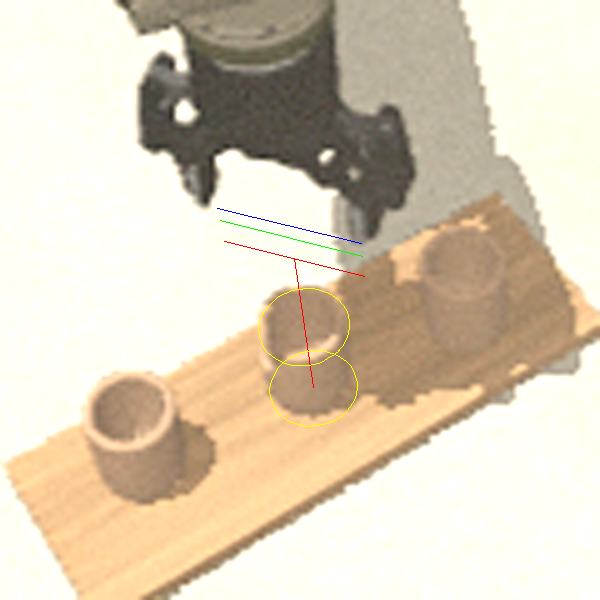

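```bash
python3 g.py 529.5 -222 8 0.375 0
```

```text
t 6.07 pos [ 531.9 -221.8  159.4] j [-0.6   0.46  1.4  -0.    1.29 -0.98] F [-0.2  0.2  0.6] w 1.003
[-0.003, -0.001, 0.006] [0.06, -0.18, 15.14]
```

Call:
move_arm --pt "0 0 0 0.06 -0.2 4 1" --pt "0 0 0 0.06 -0.2 6 1" --pt "0 0 0 0.06 -0.2 8 1" --pt "0 0 0 0.06 -0.2 9 1" --pt "0 0 0 0.06 -0.2 10 1"

```text
time_s: 6.48
eef_pos: [529.4, -222.0, 58.7]
ee_rot: [-0.001, 0.56, 0.829, -0.001]
force: [1.1, -0.8, 0.0]
grip_width: 1.0
```

```bash
python3 g.py 529.5 -222 8 0.375 0; python3 pic.py p11 180 130 280 120
```

```text
t 6.48 pos [ 529.4 -222.    58.7] j [-0.6   0.56  1.52 -0.    1.06 -0.98] F [ 1.1 -0.8  0. ] w 1.0
[-0.003, -0.001, 0.007] [-0.01, 0.03, 5.07]
```

View pics/p11.png

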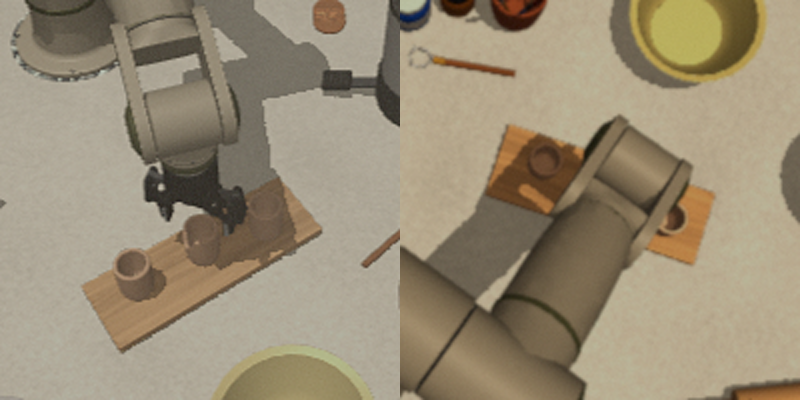

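Call:
move_arm --pt "0 0 0 0 0 1.5 1" --pt "0 0 0 0 0 3 1" --pt "0 0 0 0 0 4.2 1" --pt "0 0 0 0 0 4.8 1" --pt "0 0 0 0 0 4.8 1"

```text
time_s: 7.0
eef_pos: [528.7, -221.6, 9.9]
ee_rot: [-0.002, 0.56, 0.828, -0.001]
force: [-0.1, 1.2, -0.6]
grip_width: 0.996
```

```bash
python3 g.py 529.5 -222 8 0.375 0
python3 - <<'E'
from h import *
import cv2
im=cv2.resize(C["scene"]["frame"][180:300,220:340,::-1],None,fx=5,fy=5,interpolation=cv2.INTER_CUBIC);cv2.imwrite("pics/p12.png",np.clip(im*1.6,0,255).astype(np.uint8))
E
```

```text
t 7.0 pos [ 528.7 -221.6    9.9] j [-0.6   0.63  1.55 -0.    0.97 -0.98] F [-0.1  1.2 -0.6] w 0.996
[-0.004, -0.003, 0.007] [-0.07, 0.07, 0.19]
```

View pics/p12.png

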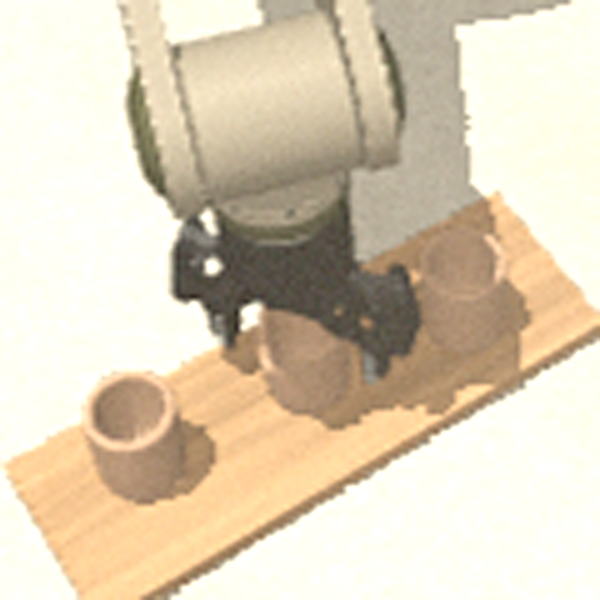

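Call:
move_arm --pt "0 0 0 0 0 0 0.7" --pt "0 0 0 0 0 0 0.4" --pt "0 0 0 0 0 0 0.4" --pt "0 0 0 0 0 0 0.4" --pt "0 0 0 0 0 0 0.4" --grip_force 35

```text
time_s: 7.52
eef_pos: [529.9, -222.3, 12.3]
ee_rot: [-0.0, 0.56, 0.828, -0.001]
force: [-0.9, 1.4, 4.7]
grip_width: 0.628
```

Call:
move_arm --pt "0 0 0 0 0 -1 0.4" --pt "0 0 0 0 0 -3 0.4" --pt "0 0 0 0 0 -6 0.4" --pt "0 0 0 0 0 -10 0.4" --pt "0 0 0 0 0 -14 0.4"

```text
time_s: 7.93
eef_pos: [529.6, -221.8, 154.2]
ee_rot: [-0.001, 0.56, 0.828, -0.001]
force: [0.7, 0.3, -0.5]
grip_width: 0.621
```

```bash
python3 pic.py p13 180 130 280 120; python3 g.py  540 0 290 0.375 0
```

```text
t 8.03 pos [ 532.6 -223.7  159.7] j [-0.6   0.45  1.4  -0.    1.27 -0.98] F [ 0.7 -0.1 -0.9] w 0.626
[0.005, 0.011, 0.007] [20.34, 9.09, -13.2]
```

View pics/p13.png

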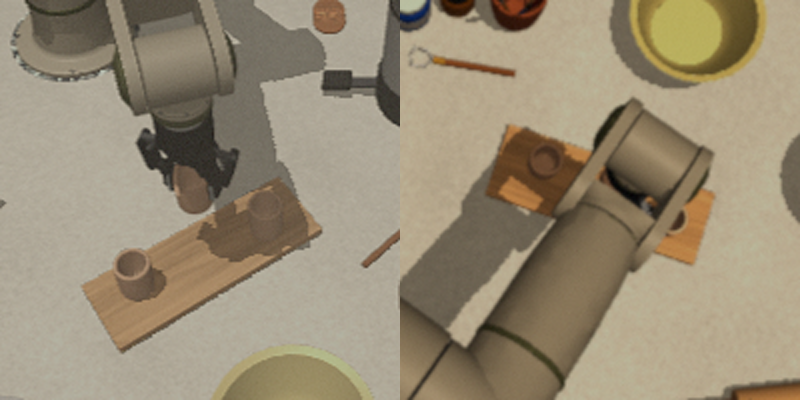

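Call:
move_arm --pt "0 0 -0.6 20.3 9.1 -13.2 0.4" --pt "0 0 -0.6 20.3 9.1 -13.2 0.4" --pt "0 0 -0.6 20.3 9.1 -13.2 0.4" --pt "0 0 -0.6 20.3 9.1 -13.2 0.4" --pt "0 0 -0.6 20.3 9.1 -13.2 0.4"

```text
time_s: 8.45
eef_pos: [537.6, -43.5, 263.2]
ee_rot: [0.005, 0.287, 0.958, -0.003]
force: [1.7, -0.3, -0.6]
grip_width: 0.628
```

```bash
python3 g.py  575 150 290 1.5 0 621 280 290 2.086 0
```

```text
t 8.45 pos [537.6 -43.5 263.2] j [-0.3   0.3   1.35 -0.01  1.48 -1.28] F [ 1.7 -0.3 -0.6] w 0.628
[-0.005, 0.011, -0.512] [7.5, 18.21, -2.81]
[-0.008, 0.009, -1.098] [10.81, 31.6, -2.88]
```

Call:
move_arm --pt "0 0 -1.1 7.5 18.2 -2.8 0.4" --pt "0 0 -1.1 7.5 18.2 -2.8 0.4" --pt "0 0 -1.1 7.5 18.2 -2.8 0.4" --pt "0 0 -1.1 7.5 18.2 -2.8 0.4" --pt "0 0 -1.1 7.5 18.2 -2.8 0.4"

```text
time_s: 8.87
eef_pos: [574.6, 152.8, 290.3]
ee_rot: [0.004, -0.022, 1.0, -0.004]
force: [0.1, -1.0, -0.3]
grip_width: 0.627
```

```bash
python3 g.py 621 280 290 2.086 0
```

```text
t 8.87 pos [574.6 152.8 290.3] j [ 0.07  0.43  1.11 -0.01  1.6  -1.55] F [ 0.1 -1.  -0.3] w 0.627
[-0.01, 0.006, -0.472] [-5.2, 12.51, -0.03]
```

Call:
move_arm --pt "0 0 -0.47 -5.2 12.5 0 0.4" --pt "0 0 -0.47 -5.2 12.5 0 0.4" --pt "0 0 -0.47 -5.2 12.5 0 0.4" --pt "0 0 -0.47 -5.2 12.5 0 0.4" --pt "0 0 -0.47 -5.2 12.5 0 0.4"

```text
time_s: 9.28
eef_pos: [620.9, 283.2, 287.7]
ee_rot: [0.002, -0.258, 0.966, -0.005]
force: [-0.2, -0.2, -1.2]
grip_width: 0.626
```

```bash
python3 g.py 621 280 160 2.086 0; python3 pic.py p14 260 0 120 80
```

```text
t 9.28 pos [620.9 283.2 287.7] j [ 0.26  0.67  0.73 -0.01  1.74 -1.83] F [-0.2 -0.2 -1.2] w 0.626
[-0.01, 0.001, 0.007] [0.16, -0.16, 12.77]
```

View pics/p14.png

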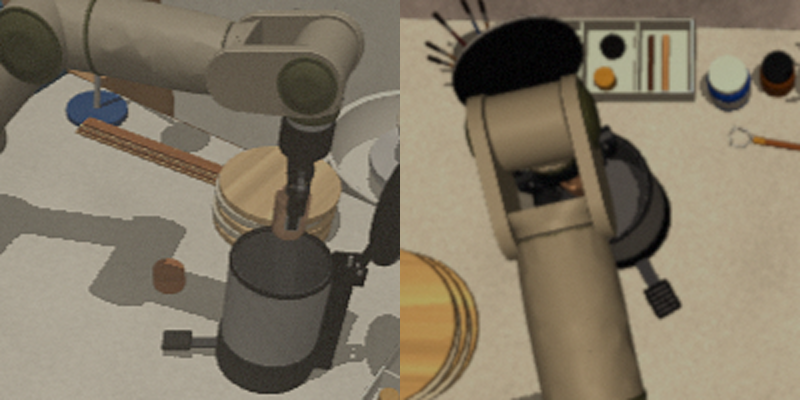

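Call:
move_arm --pt "0 0 0 0.15 -0.15 3 0.4" --pt "0 0 0 0.15 -0.15 6 0.4" --pt "0 0 0 0.15 -0.15 9 0.4" --pt "0 0 0 0.15 -0.15 11.5 0.4" --pt "0 0 0 0.15 -0.15 12.3 0.4"

```text
time_s: 9.8
eef_pos: [619.6, 275.0, 162.4]
ee_rot: [-0.001, -0.252, 0.968, -0.005]
force: [-0.5, 0.5, -1.2]
grip_width: 0.627
```

```bash
python3 g.py 621 280 165 2.086 0; python3 pic.py p15 260 0 120 80
```

```text
t 9.8 pos [619.6 275.  162.4] j [ 0.25  0.69  1.01 -0.01  1.44 -1.83] F [-0.5  0.5 -1.2] w 0.627
[-0.009, -0.004, -0.006] [-0.37, 0.37, -0.27]
```

View pics/p15.png

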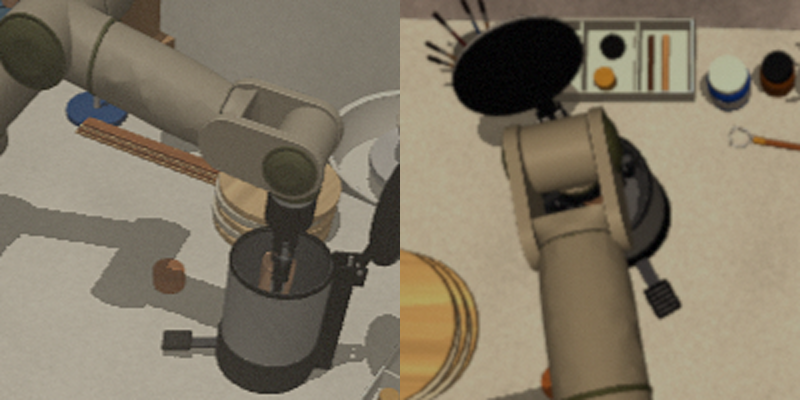

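Call:
move_arm --pt "0 0 0 -0.3 0.35 0.5 0.4" --pt "0 0 0 -0.3 0.35 1 0.4" --pt "0 0 0 -0.3 0.35 1 0.7" --pt "0 0 0 -0.3 0.35 1 0.95" --pt "0 0 0 -0.3 0.35 1 0.95"

```text
time_s: 10.32
eef_pos: [622.0, 280.3, 156.3]
ee_rot: [0.002, -0.252, 0.968, -0.005]
force: [-0.2, -0.0, -0.6]
grip_width: 0.943
```

Call:
move_arm --pt "0 0 0 0 0 0 0.95" --pt "0 0 0 0 0 -2 0.95" --pt "0 0 0 0 0 -6 0.95" --pt "0 0 0 0 0 -10 0.95" --pt "0 0 0 0 0 -14 0.95"

```text
time_s: 10.73
eef_pos: [620.6, 281.4, 298.7]
ee_rot: [0.002, -0.252, 0.968, -0.005]
force: [0.0, -0.2, -0.4]
grip_width: 0.954
```

```bash
python3 g.py 430 172 200 2.086 -0.25; python3 pic.py p16 260 0 120 80
```

```text
t 10.73 pos [620.6 281.4 298.7] j [ 0.26  0.67  0.7  -0.01  1.76 -1.82] F [ 0.  -0.2 -0.4] w 0.954
[-0.011, -0.248, -0.004] [21.99, -0.13, 9.84]
```

View pics/p16.png

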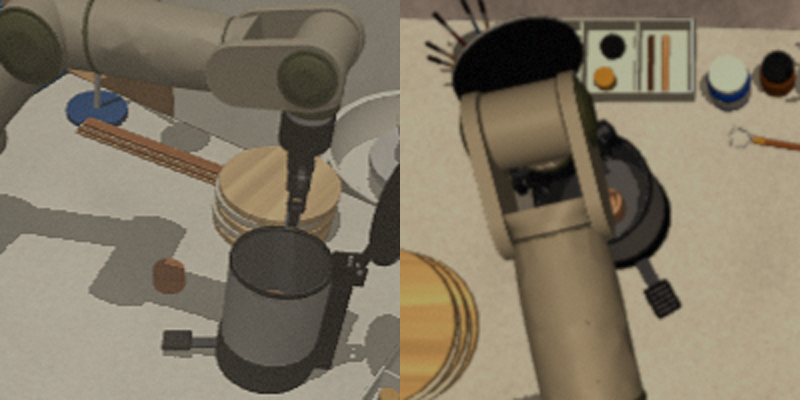

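Call:
move_arm --pt "0 -0.25 0 22 -0.1 2 1" --pt "0 -0.25 0 22 -0.1 2 1" --pt "0 -0.25 0 22 -0.1 2 1" --pt "0 -0.25 0 22 -0.1 3 1" --pt "0 -0.25 0 22 -0.1 5 1"

```text
time_s: 11.25
eef_pos: [495.7, 209.2, 276.8]
ee_rot: [0.132, -0.251, 0.959, 0.026]
force: [1.2, -1.2, 0.6]
grip_width: 1.003
```

```bash
python3 g.py 445 179 120 2.086 -0.25
python3 - <<'E'
from h import *
import cv2
o=[]
for n,(x,y,w,h),k in(("scene",(330,90,130,110),3),("top",(170,110,130,130),3)):
    im=cv2.resize(C[n]["frame"][y:y+h,x:x+w,::-1],None,fx=k,fy=k,interpolation=cv2.INTER_CUBIC);b=np.zeros((390,390,3),np.uint8);b[:im.shape[0]]=im;o.append(np.clip(b*1.6,0,255).astype(np.uint8))
cv2.imwrite("pics/p17.png",np.hstack(o))
E
```

```text
t 11.25 pos [495.7 209.2 276.8] j [ 0.14  0.13  1.56  0.09  1.2  -1.97] F [ 1.2 -1.2  0.6] w 1.003
[-0.016, 0.02, -0.001] [9.87, 0.08, 13.54]
```

View pics/p17.png

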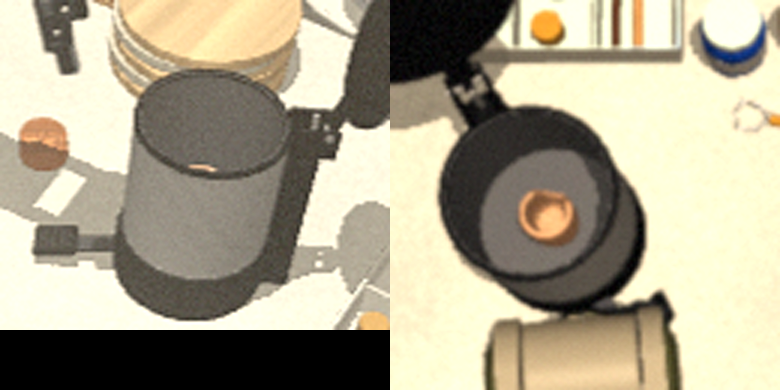

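```bash
python3 g.py 461 190 110 2.086 -0.25 488.5 205 -12 2.086 -0.25
```

```text
t 11.35 pos [490.7 208.  272.2] j [ 0.14  0.13  1.57  0.09  1.2  -1.97] F [ 0.6  1.5 -0.6] w 1.001
[-0.012, 0.006, -0.003] [7.47, 0.05, 14.81]
[-0.012, 0.006, -0.003] [7.53, 0.16, 27.41]
```

Call:
move_arm --pt "0 0 0 7.5 0 4 1" --pt "0 0 0 7.5 0 8 1" --pt "0 0 0 7.5 0 12 1" --pt "0 0 0 7.5 0 15 1" --pt "0 0 0 7.5 0 17 1"

```text
time_s: 11.77
eef_pos: [465.9, 191.7, 87.5]
ee_rot: [0.126, -0.25, 0.96, 0.027]
force: [1.2, 0.3, 0.3]
grip_width: 0.998
```

```bash
python3 g.py 488.5 205 -12 2.086 -0.25
cat > ov2.py <<'E'
from h import *
import cv2,sys
th=0
bx,by,yaw=621,280,0.51;c,s=np.cos(yaw),np.sin(yaw)
zt=float(sys.argv[2]);t=float(sys.argv[3])
W=lambda p:[bx+c*p[0]-s*p[1],by+s*p[0]+c*p[1],p[2]]
T=[W((-160+u*np.cos(t),v,zt+u*np.sin(t))) for u,v in((-27,-22),(27,-22),(27,22),(-27,22),(-27,-22))]
o=[];e=ctrl.sense()["eef_pos"]
for n,(x,y) in(("scene",(310,120)),("top",(200,180))):
    im=cv2.resize(C[n]["frame"][y:y+70,x:x+70,::-1],None,fx=5.6,fy=5.6,interpolation=cv2.INTER_CUBIC);im=np.clip(im*1.8,0,255).astype(np.uint8)
    P=lambda X:((proj(n,X)-[x,y]+.5)*5.6-.5).round().astype(int).tolist()
    cv2.polylines(im,[np.array([P(X) for X in T])],True,(0,0,255),1);cv2.circle(im,P(e),4,(0,255,0),1);o.append(im)
cv2.imwrite(f"pics/{sys.argv[1]}.png",np.hstack(o))
E
python3 ov2.py p18 32 0.12
```

```text
t 11.77 pos [465.9 191.7  87.5] j [ 0.1   0.26  1.93  0.14  0.72 -2.07] F [1.2 0.3 0.3] w 0.998
[-0.013, 0.007, -0.003] [-0.0, 0.18, 10.29]
```

View pics/p18.png

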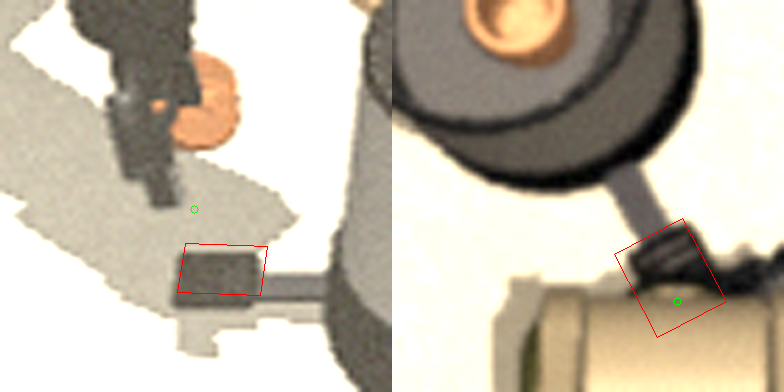

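```bash
python3 g.py 486 202 -12 2.086 -0.25
```

```text
t 11.87 pos [463.6 191.6  84.1] j [ 0.11  0.27  1.93  0.14  0.72 -2.07] F [0.2 0.4 0.2] w 1.0
[-0.009, -0.003, -0.004] [-0.03, -0.11, 9.92]
```

Call:
move_arm --pt "0 0 0 0 -0.1 2.5 1" --pt "0 0 0 0 -0.1 4.5 1" --pt "0 0 0 0 -0.1 6 1" --pt "0 0 0 0 -0.1 6.5 1" --pt "0 0 0 0 -0.1 6.5 1"

```text
time_s: 12.28
eef_pos: [479.1, 198.3, 22.2]
ee_rot: [0.121, -0.251, 0.96, 0.028]
force: [-0.9, 0.2, 0.7]
grip_width: 1.003
```

```bash
python3 g.py 486 202 -12 2.086 -0.25;python3 ov2.py p19 32 0.12
```

```text
t 12.28 pos [479.1 198.3  22.2] j [ 0.12  0.41  1.93  0.16  0.57 -2.09] F [-0.9  0.2  0.7] w 1.003
[-0.009, -0.002, -0.004] [0.08, 0.01, 3.5]
```

View pics/p19.png

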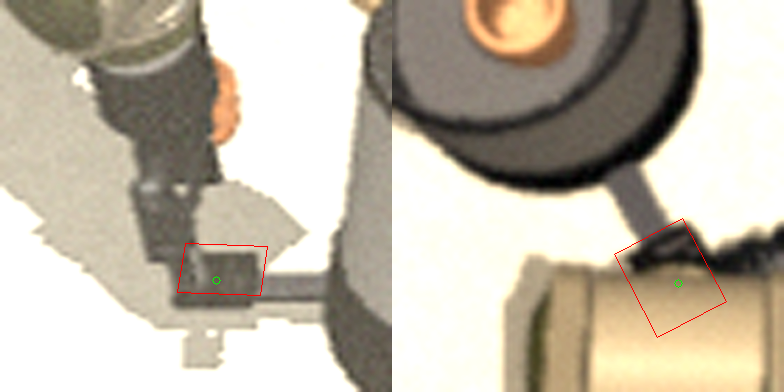

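Call:
move_arm --pt "0 0 0 0 0 0.8 1" --pt "0 0 0 0 0 1.6 1" --pt "0 0 0 0 0 2.4 1" --pt "0 0 0 0 0 3.1 1" --pt "0 0 0 0 0 3.4 1"

```text
time_s: 12.8
eef_pos: [486.4, 202.1, -11.3]
ee_rot: [0.121, -0.251, 0.96, 0.027]
force: [-0.5, 0.7, -0.2]
grip_width: 0.999
```

```bash
python3 g.py 486 202 -12 2.086 -0.25;python3 ov2.py p20 32 0.12
```

```text
t 12.8 pos [486.4 202.1 -11.3] j [ 0.12  0.49  1.92  0.18  0.5  -2.11] F [-0.5  0.7 -0.2] w 0.999
[-0.009, -0.002, -0.004] [0.06, 0.01, 0.06]
```

View pics/p20.png

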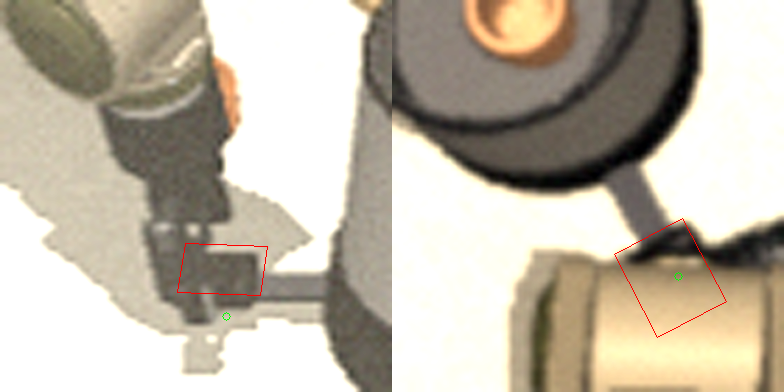

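Call:
move_arm --pt "0 0 0 0 0 0 0.7" --pt "0 0 0 0 0 0 0.4" --pt "0 0 0 0 0 0 0.3" --pt "0 0 0 0 0 0 0.3" --pt "0 0 0 0 0 0 0.3" --grip_force 50

```text
time_s: 13.32
eef_pos: [487.9, 200.4, -9.7]
ee_rot: [0.122, -0.251, 0.96, 0.026]
force: [-1.2, -17.8, 8.3]
grip_width: 0.497
```

```bash
python3 g.py 486 202 2 2.086 -0.25;python3 ov2.py p21 32 0.12
```

```text
t 13.32 pos [487.9 200.4  -9.7] j [ 0.12  0.49  1.92  0.18  0.5  -2.11] F [ -1.2 -17.8   8.3] w 0.497
[-0.012, 0.0, -0.002] [-0.21, 0.21, -1.16]
```

View pics/p21.png

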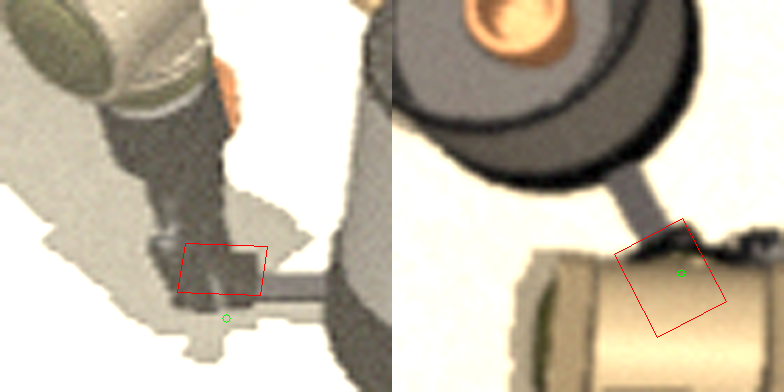

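Call:
move_arm --pt "0 0 0 -0.05 0.1 -0.2 0.3" --pt "0 0 0 -0.1 0.1 -0.4 0.3" --pt "0 0 0 -0.15 0.1 -0.6 0.3" --pt "0 0 0 -0.2 0.1 -0.8 0.3" --pt "0 0 0 -0.25 0.1 -1.0 0.3"

```text
time_s: 13.83
eef_pos: [487.5, 200.1, 0.4]
ee_rot: [0.122, -0.252, 0.96, 0.025]
force: [2.9, -9.3, -3.6]
grip_width: 0.496
```

```bash
python3 g.py 486 202 27 2.086 -0.25;python3 pic.py p22 260 20 150 120
```

```text
t 13.83 pos [4.875e+02 2.001e+02 4.000e-01] j [ 0.12  0.47  1.92  0.16  0.53 -2.09] F [ 2.9 -9.3 -3.6] w 0.496
[-0.014, -0.001, -0.0] [-0.62, 0.21, -2.59]
```

View pics/p22.png

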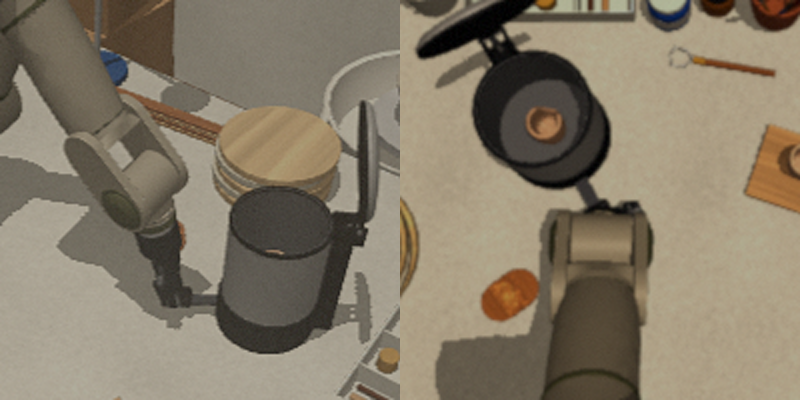

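Grip holds and the lid is now roughly upright. I'll keep going slowly.

Call:
move_arm --pt "0 0 0 -0.05 0.02 -0.2 0.3" --pt "0 0 0 -0.1 0.04 -0.4 0.3" --pt "0 0 0 -0.15 0.06 -0.6 0.3" --pt "0 0 0 -0.2 0.08 -0.8 0.3" --pt "0 0 0 -0.25 0.1 -1.0 0.3"

```text
time_s: 14.35
eef_pos: [488.8, 200.7, 12.1]
ee_rot: [0.124, -0.252, 0.959, 0.024]
force: [5.8, -7.0, -0.3]
grip_width: 0.501
```

```bash
python3 g.py 486 202 27 2.086 -0.25;python3 pic.py p23 260 20 150 120
```

```text
t 14.35 pos [488.8 200.7  12.1] j [ 0.12  0.44  1.91  0.15  0.55 -2.08] F [ 5.8 -7.  -0.3] w 0.501
[-0.017, 0.003, 0.001] [-0.2, 0.23, -1.49]
```

View pics/p23.png

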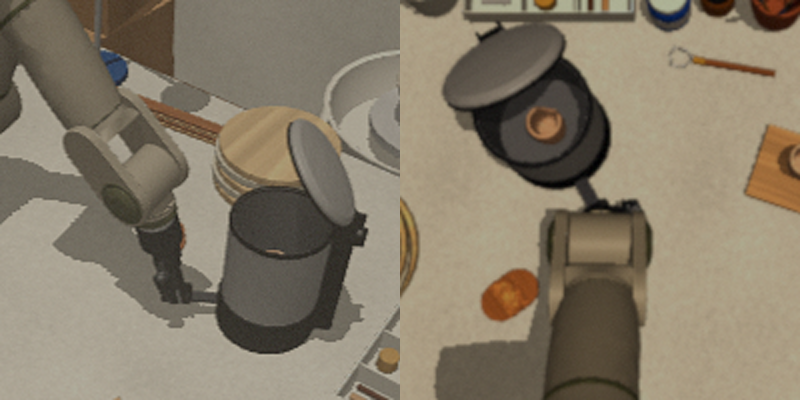

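Call:
move_arm --pt "0 0 0 -0.05 0.02 -0.2 0.3" --pt "0 0 0 -0.1 0.04 -0.4 0.3" --pt "0 0 0 -0.15 0.06 -0.55 0.3" --pt "0 0 0 -0.18 0.08 -0.7 0.3" --pt "0 0 0 -0.21 0.1 -0.85 0.3"

```text
time_s: 14.87
eef_pos: [490.4, 201.4, 22.8]
ee_rot: [0.127, -0.252, 0.959, 0.023]
force: [9.6, -3.9, 1.5]
grip_width: 0.495
```

```bash
python3 g.py 486 202 27 2.086 -0.25;python3 pic.py p24 260 20 150 120
```

```text
t 14.87 pos [490.4 201.4  22.8] j [ 0.12  0.43  1.91  0.15  0.57 -2.07] F [ 9.6 -3.9  1.5] w 0.495
[-0.02, 0.008, 0.001] [0.24, 0.26, -0.51]
```

View pics/p24.png

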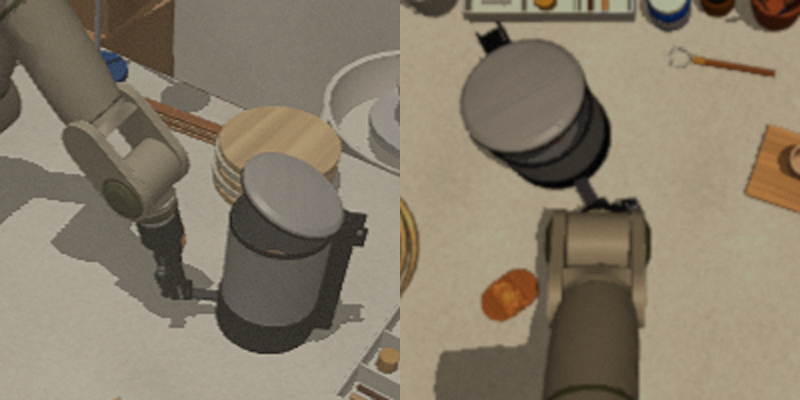

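Call:
move_arm --pt "0 0 0 0 0.02 -0.1 0.3" --pt "0 0 0 -0.02 0.04 -0.2 0.3" --pt "0 0 0 -0.04 0.06 -0.3 0.3" --pt "0 0 0 -0.06 0.06 -0.4 0.3" --pt "0 0 0 -0.08 0.06 -0.5 0.3"

```text
time_s: 15.38
eef_pos: [491.9, 202.1, 29.5]
ee_rot: [0.13, -0.252, 0.959, 0.023]
force: [9.1, 1.6, 1.9]
grip_width: 0.5
```

```bash
python3 g.py 486 202 27 2.086 -0.25;python3 pic.py p25 260 20 150 120
```

```text
t 15.38 pos [491.9 202.1  29.5] j [ 0.13  0.41  1.9   0.14  0.58 -2.07] F [9.1 1.6 1.9] w 0.5
[-0.022, 0.013, 0.002] [0.56, 0.29, 0.1]
```

View pics/p25.png

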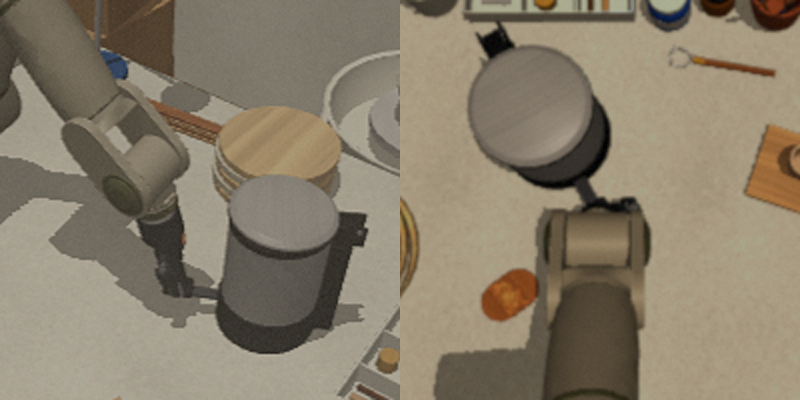

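Call:
move_arm --pt "0 0 0 0 0 -0.05 0.3" --pt "0 0 0 0 0 -0.1 0.3" --pt "0 0 0 -0.02 0 -0.15 0.3" --pt "0 0 0 -0.03 0 -0.2 0.3"

```text
time_s: 15.82
eef_pos: [492.1, 202.2, 30.9]
ee_rot: [0.13, -0.252, 0.959, 0.023]
force: [17.2, 5.1, -25.6]
grip_width: 0.497
```

```bash
python3 g.py 486 202 27 2.086 -0.25;python3 pic.py p26 260 20 150 120
python3 - <<'E'
import cv2,numpy as np
a=cv2.imread("pics/p1.png")[160:340,200:400];b=cv2.imread("pics/p26.png")[160:340,200:400]
cv2.imwrite("pics/d.png",np.hstack([cv2.resize(a,None,fx=2,fy=2),cv2.resize(b,None,fx=2,fy=2)]))
E
```

```text
t 15.82 pos [492.1 202.2  30.9] j [ 0.13  0.41  1.9   0.14  0.58 -2.07] F [ 17.2   5.1 -25.6] w 0.497
[-0.022, 0.014, 0.001] [0.63, 0.29, 0.23]
```

View pics/d.png

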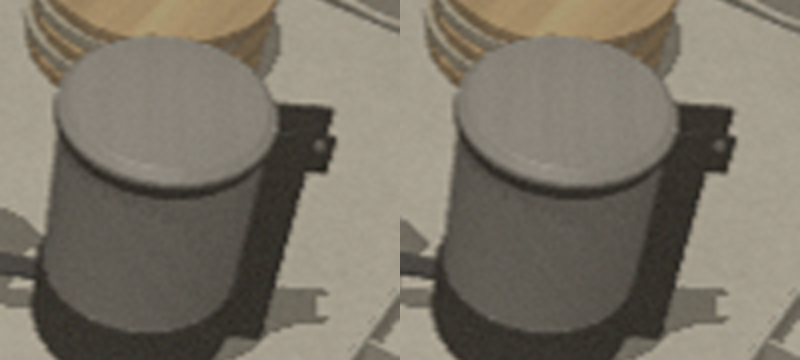

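Call:
move_arm --pt "0 0 0 0 0 0 0.5" --pt "0 0 0 0 0 0 0.8" --pt "0 0 0 0 0 0 1" --pt "0 0 0 0 0 0 1" --pt "0 0 0 0 0 0 1"

```text
time_s: 16.33
eef_pos: [491.7, 202.3, 30.8]
ee_rot: [0.13, -0.252, 0.959, 0.023]
force: [-0.1, 0.2, -0.3]
grip_width: 1.0
```

Call:
move_arm --pt "0 0 0 0 0 -1 1" --pt "0 0 0 0.1 0 -3 1" --pt "0 0 0 0.3 0 -6 1" --pt "0 0 0 1 0 -10 1" --pt "0 0 0 3 0 -13 1"

```text
time_s: 16.75
eef_pos: [436.2, 173.9, 151.9]
ee_rot: [0.132, -0.252, 0.958, 0.023]
force: [-0.1, 0.3, 1.7]
grip_width: 1.002
```

Call:
move_arm --pt "0 0 0 4 0 -2 1" --pt "0 0 0 6 0 -3 1" --pt "0 0 0 6 0 -3 1" --pt "0 0 0 6 0 -3 1"

```text
time_s: 17.08
eef_pos: [378.5, 141.7, 166.1]
ee_rot: [0.133, -0.251, 0.958, 0.022]
force: [-0.1, -0.1, -0.0]
grip_width: 1.001
```

```bash
python3 g.py 486 202 27 2.086 -0.25;python3 - <<'E'
from h import *
import cv2
s=C["scene"]["frame"][:,:,::-1];t=C["top"]["frame"][:,:,::-1]
cv2.imwrite("pics/e.png",np.hstack([cv2.resize(s[100:320,200:460],(400,338)),cv2.resize(t[110:310,150:450],(400,338))]))
E
```

```text
t 17.08 pos [378.5 141.7 166.1] j [-0.02 -0.09  2.08  0.15  0.91 -2.18] F [-0.1 -0.1 -0. ] w 1.001
[-0.024, 0.019, 0.001] [-8.18, 0.35, 16.69]
```

View pics/e.png

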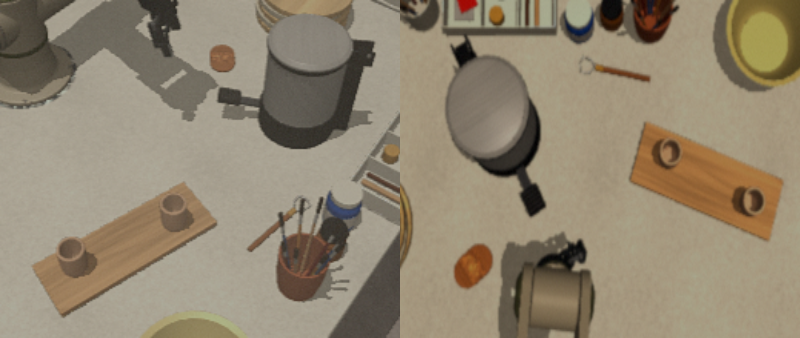

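Run:
```python
from h import *
import cv2
for n,(x,y,w,h) in(("scene",(360,90,100,110)),("top",(175,130,80,80)),("top",(325,180,115,70))):
    a=cv2.cvtColor(cv2.imread(f"pics/{n}0.png")[y:y+h,x:x+w],6).astype(np.float32);b=cv2.cvtColor(C[n]["frame"][y:y+h,x:x+w,::-1].copy(),6).astype(np.float32)
    print(n,cv2.phaseCorrelate(a,b),(abs(a-b)>25).sum())
job.finish_job()
```

```text
scene ((0.028002935041769206, -0.01569599887335471), 0.9778852444489797) 21
top ((-0.024846024209388418, -0.04259609256586572), 0.9979978723078966) 0
top ((-0.017578336176100606, 0.021588794330043015), 0.7499657975302803) 208
the job is handed in; nothing more can be done
```

The broken tumbler was the middle one on the board. It is now in the bin, with the lid shut, and I have handed the job in at about 17 s of the 69 s allowed. No verdict came back.

- **Opening:** I pressed the pedal down from above. The lid tipped back and stayed open by itself after I let go.
- **Scrapping:** I gripped the broken tumbler by its whole sides and let it go inside the mouth, with its base about 90 mm above the bin floor. It came to rest standing on the floor of the bin.
- **Closing:** I gripped the tread by its sides and eased it up at about 20 mm/s, slower near the end. It met its stop at about 26 N, and then I let go and backed away.

**Last checks:**
- **Lid:** the image of the lid and bin matches the one from before the job to within 0.05 px, so I take the lid as fully shut.
- **Good tumblers:** both stand upright on the board. The board image shows no shift, about 0.02 px; the pixels that changed there fit the removed tumbler and its shadow.
- **Robot:** it was clear of everything, with the force reading at zero.

**One disagreement:** in the images the fingertips ended about 20–25 mm short of the stated TCP. I allowed for that in the press and both grasps, so the TCP readings at the pedal are lower than where the fingertips really were.

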